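Slide the specimen carrier home and swing the light shield shut

TASK

Make the viewing stand ready for imaging: with your fingertips push the blue-fronted specimen carrier along its rails fully home against the end stop, then push the orange hinged shield fully shut in front of it. Only push: do not lift the carrier off its rails, do not touch the brass sleeve standing on it and keep it upright in its nest, leave everything else on the bench where it is, and finish with both the carrier home and the shield shut.

Things in the scene. Friction and masses are not known exactly. Their poses are not given: they have to be found in the camera images.
- stand: Viewing stand fixed to the bench: black base plate 340 x 200 x 22 mm with two 12 mm high rails along x (74 mm channel between them, centred on y = 0), open towards -x, the robot's side. Origin: centre of the base's underside. Axes: x along the rails, the way the carrier is pushed in; y left; z up. A 28 mm camera post, 257 mm high, stands at (145, -78) mm
- home (a point): Where the centre of the carrier's front face must come to: carrier home against the rubber end stop. Fixed on the stand at (-30, 0, 44.5) mm of its frame; axes as the stand's
- doorway (a point): Middle of the chamber's doorway, at stand (-45, 0, 51) mm, open towards the robot. Grey chamber walls, tops 80 mm above the bench, run from here 181 mm along the stand's +x at y = +-55 mm (6 mm thick), so the doorway is 104 mm wide; the chamber is open above
- lens (a point): Middle of the underside of the ring light (62 mm diameter) below the camera, at stand (92, 0, 136) mm; the camera above it is 46 mm square and reaches 260 mm above the bench: keep clear
- carrier_front (a point): Centre of the carrier's upright front face, the one to push: 70 mm wide, from 22 to 67 mm above the bench, the face of a blue block 22 mm long. The carrier is a loose aluminium plate 140 x 70 x 15 mm, about 0.4 kg, lying between the rails (2 mm play each side). Axes as the stand's. It starts 40 to 100 mm short of home and slides with plain friction, 2 to 6 N
- nest (a point): Centre of the square nest (26 mm inside, 6 mm high black edge) on the carrier plate's top, at the plate's surface, 120 mm behind the front face; the brass sleeve stands in it
- sleeve_mid (a point): Centre, half-way up, of the brass sleeve standing loose in the nest: 22 mm diameter, 30 mm high, 40 g, z axis up. Not to be touched
- shield (a joint): Angle of the orange shield, rad: 0 = shut (across the doorway, along the stand's y), grows as it opens towards the robot, at most 2.2; at 1.57 it points to the stand's -x. Starts at 1.65 to 2.05; stiff, damped hinge (0.08 N m plus 0.15 N m per rad/s), stays where it is left. Push the face that is turned to the stand's -x when shut and to its +y (left) when open
- shield_hinge (a point): Point on the shield's upright hinge axis half-way up the panel, at stand (-52, 62, 53) mm. The panel is 122 mm long from the hinge, 6 mm thick (centred on the axis), from 24 to 82 mm above the bench; from the hinge it runs along the stand's direction (x, y) = (-sin a, -cos a) at joint value a
- shield_edge (a point): Middle of the shield's free edge, 122 mm from the hinge, half-way up. Push on the upper half of the panel (the tips 55 to 65 mm above the bench), so that the wider gripper parts above the fingers stay over its top edge
- spare_sleeve_mid (a point): Centre of a second, spare brass sleeve, 22 mm diameter, 30 mm high, standing on the bench to the right of the stand: leave alone
- jar: Small amber jar with white cap, 44 mm diameter, 60 mm high, on the bench to the right of the stand, origin at the centre of its underside: leave alone
- mouse: Black computer mouse 100 x 58 x 30 mm, origin at the centre of its underside: leave alone
- beaker: White cup 70 mm diameter, 80 mm high, to the left, origin at the centre of its underside: leave alone
- brush: Cleaning brush lying on the bench to the left, about 200 mm long: leave alone
Mind the look-alikes: they are no part of the job. Of the things like the part that bears carrier_front, leave any that is green or purple; of the rest the smaller one is meant.

How it is judged:
By the outcome, as a careful person would: the job done as asked, in the order asked, and still so for the second after the job is handed in, with the robot touching nothing.
It also fails if it takes over 62 s, if anything falls off the work surface, if the arm or the gripper's body presses on something with over 40 N, if the wrist force passes 120 N, or if a joint passes its speed limit or range.

ROBOT

A 7-joint arm with a two-finger parallel gripper is mounted at the origin on the work surface. World frame = base frame: x ahead of the robot, y to its left, z up, the work surface at z = 0. Lengths are in mm, angles in rad, forces in N, time in s.
With the tool pointing down it reaches from about 400 to 875 mm from the base axis. Payload 6.5 kg.
Tool frame: the origin (TCP) lies at the very end of the fingers, on their centre line; the grasp point (between the pads) lies 19 mm behind it; x points along the fingers, y is the direction in which the jaws open and shut, and the axes are right-handed (so a half turn about x gives the same grasp; the last joint's range is limited). The gripper opens to 85 mm and grips with 20 to 120 N. Pads are 22 mm wide; open, the fingers measure 114 mm over their backs; the gripper's body (76 mm by 85 mm) begins 54 mm behind the grasp point. The pads swing forward as they close: fully open they stand 13 mm farther back than shut.
Start: joints at [1.112, 0.536, -0.004, 1.538, 0.003, 1.067, -0.071], TCP at [248.8, -600.49, 231.29] pointing down, gripper open.
Joint ranges: [-2.7, 2.7], [-0.37, 2.16], [-1.27, 1.26], [0.24, 2.4], [-1.31, 4.45], [0.19, 1.91], [-2.76, 2.76]. Speed limits (rad/s): [2.39, 2.39, 3.14, 3.14, 3.14, 3.14, 3.14].

INTERFACE

Orientations are given as a rotation vector (axis times angle).
In Python, from cell import r gives the robot as it stands.
- The arm moves only by the tool arm_command, never from a script. Its argument "increments" is a list of rows, each a list of 7 numbers: the finger opening in mm, from 0 to 85.4, then the shift along the tool's x, y, z in units of 40 mm (1.0 is 40 mm), then the turn, a rotation vector about the tool's x, y, z in units of 5 degrees (1.0 is 5 degrees). In form: [[claw, tx, ty, tz, rx, ry, rz], ...]. A call has 1 to 10 rows; each row is the pose to reach, as a shift and turn from the pose commanded when the call began, along the tool's axes at that moment; what a row does not reach only later rows make up. A row lasts 1/12 s, in which the tool goes at most 41.7 mm and 7.16 degrees, less where a joint would pass 70% of its speed; a pose out of reach is approached as far as the arm can. A call with a gripper value outside its range is refused whole. The fingers move at their own pace and stop on an object; "squeeze" is the grip in N (left out, the last holds). Time passes only in rows, so rows that repeat a pose let the fingers close. It gives the time, the measured TCP pose, the force and the opening at its end, in the units of the state.
- r.get_state(): the state, without advancing time (a new reading comes with each control period).
- r.grab_frame(name): name is "side" or "top"; returns (picture, depth): 480x640x3 uint8, blue, green, red; 480x640 float32, mm along the optical axis (not along the pixel's ray), 0 where there is no reading.
- r.camera_info(name): a dict with "fovy" (degrees; the focal length in pixels is half the picture's height over the tangent of half this angle, whatever the lens; pixels are square), "cx", "cy" (the principal point, pixels), "world_to_cam" (4x4, takes a point from world to camera coordinates). Camera axes: x right, y up, looking along -z (the intrinsics and any distortion apply to the point x, -y, -z); pixel columns grow to the right and rows downward; lengths in mm; the calibration is good to about 2 mm. A picture is of the moment at which its call begins. camera_info takes no time and is no camera call.
- r.job_done(): hands the job in, once; it reports no verdict.
The state is a dict: "time_s": time; "q": joint angles; "qvel": joint speeds; "tau": joint torques, N m; "ee_pos": TCP position; "tcp_rot": TCP orientation; "ft_force": force on the tool from outside, world axes, zero at the start; "wrist_torque": the same for the moment, N m; "finger_gap": finger opening in mm.
Only numpy, scipy, OpenCV 4.12 (cv2) and the standard library are available. Lean on these libraries where they do the work, as an engineer would, in place of code of your own. Each camera call takes 0.05 s, during which the arm holds its last target.

## Working session

There is one attempt and no reset: what is moved stays moved. The work goes in short steps, Python scripts to look and compute and a tool call to move; the robot and the scene stay as the last step left them, time stands still between calls to the robot, and variables do not carry over. Pictures are saved under pics/ and viewed, and the job is handed in when it is done.

Besides the shell and the picture viewer there is one more tool, called as name([rows], argument=value, ...), one row to a line, values as JSON. arm_command: Moves the arm, as the interface text tells. Its arguments: {"type":"object","properties":{"increments":{"type":"array"},"squeeze":{"type":"number"}},"required":["increments"]}

```bash
ls; mkdir -p pics; python3 - <<'E'
from cell import r
import cv2,numpy as np
print(r.get_state())
for n in("side","top"):
    p,d=r.grab_frame(n); cv2.imwrite(f"pics/{n}0.png",p); np.save(f"{n}0.npy",d); print(n,r.camera_info(n))
E
```

```text
pics
{'time_s': 0.0, 'q': array([ 1.11181501,  0.53719386, -0.00445917,  1.53886513,  0.00262433,
        1.06730424, -0.07122131]), 'qvel': array([-5.80611915e-04,  1.92606279e-03,  3.70484511e-05, -1.82762098e-03,
       -2.48935244e-03, -2.64054045e-03, -7.04501045e-04]), 'tau': array([-4.65042558e-04, -5.83410144e+01,  1.04832955e+00, -2.59104216e+01,
        1.22541285e-02,  9.49852722e-03,  2.13947123e-05]), 'ee_pos': array([ 248.53899845, -599.92072889,  230.39807936]), 'tcp_rot': array([ 2.00607313,  0.40103688, -2.00705672]), 'ft_force': array([-0.04857203, -0.08271434,  1.99665431]), 'wrist_torque': array([-0.0351853 ,  0.00998565, -0.02007449]), 'finger_gap': 85.00904398421997}
side {'fovy': 55.534867139819376, 'cx': 313.11661809638343, 'cy': 245.45265830885478, 'world_to_cam': array([[-9.04271866e-01, -4.26552995e-01, -1.85724179e-02,
         5.02430207e+02],
       [ 3.13089045e-01, -6.92053199e-01,  6.50413422e-01,
        -2.39730635e+02],
       [-2.90288894e-01,  5.82335738e-01,  7.59353308e-01,
        -9.04766340e+02],
       [ 0.00000000e+00,  0.00000000e+00,  0.00000000e+00,
         1.00000000e+00]])}
top {'fovy': 56.509868538328696, 'cx': 322.16551017481123, 'cy': 241.93000643048518, 'world_to_cam': array([[-2.08437042e-02, -9.99768103e-01,  5.41112946e-03,
        -2.63582611e+01],
       [ 9.82781111e-01, -1.94950662e-02,  1.83742296e-01,
        -5.72873365e+02],
       [-1.83594196e-01,  9.14782587e-03,  9.82959556e-01,
        -1.12988813e+03],
       [ 0.00000000e+00,  0.00000000e+00,  0.00000000e+00,
         1.00000000e+00]])}
```

View pics/side0.png

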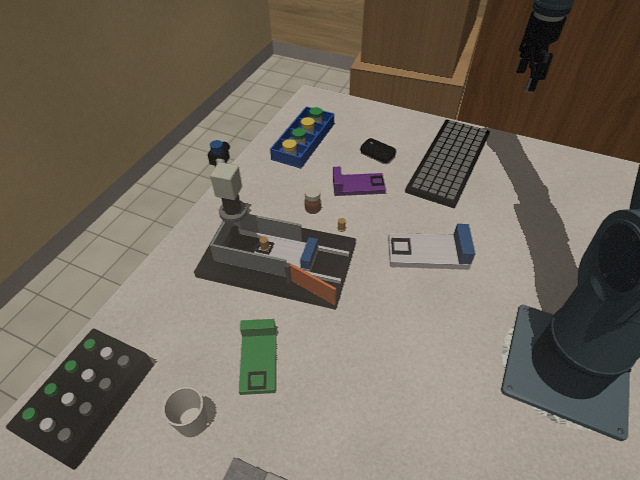

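View pics/top0.png

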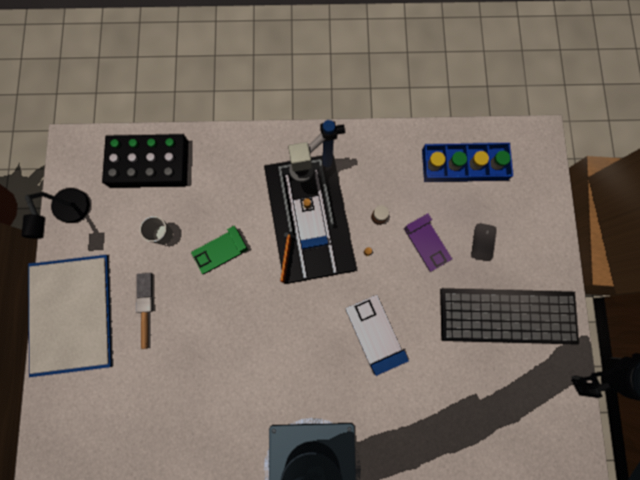

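Candidates for the carrier are the blue front on the stand at top (315,241) / side (311,253), the larger loose blue one at top (390,362) / side (465,243), the green at top (220,250) and the purple at top (428,242). I choose the smaller blue one, on the stand. I'll check it in a crop and measure.

```bash
cat > h.py <<'E'
import numpy as np,cv2
from cell import r
def cam(n):
    c=r.camera_info(n); f=240/np.tan(np.radians(c["fovy"]/2)); return f,c["cx"],c["cy"],np.array(c["world_to_cam"])
def cloud(n,d):
    f,cx,cy,T=cam(n); v,u=np.mgrid[0:480,0:640]
    P=np.stack([(u-cx)/f*d,-(v-cy)/f*d,-d],-1); Ti=np.linalg.inv(T)
    return P@Ti[:3,:3].T+Ti[:3,3]
def pix(n,p):
    f,cx,cy,T=cam(n); q=T[:3,:3]@np.array(p,float)+T[:3,3]
    return cx+f*q[0]/-q[2], cy-f*q[1]/-q[2]
E
python3 - <<'E'
from h import *
for n,(u0,u1,v0,v1) in dict(top=(250,380,110,300),side=(180,370,120,320)).items():
    p=cv2.imread(f"pics/{n}0.png"); d=np.load(f"{n}0.npy"); W=cloud(n,d)
    cv2.imwrite(f"pics/{n}_crop.png",cv2.resize(p[v0:v1,u0:u1],None,fx=3,fy=3,interpolation=cv2.INTER_CUBIC))
    hsv=cv2.cvtColor(p,cv2.COLOR_BGR2HSV); box=np.zeros((480,640),bool); box[v0:v1,u0:u1]=1
    print(n,"bench z",np.median(W[300:320,200:220,2]) if n=="top" else np.median(W[300:320,380:400,2]))
    dark=box&(hsv[...,2]<60)&(abs(W[...,2]-22)<6)
    print("base",dark.sum(),cv2.minAreaRect(W[dark][:,:2].astype(np.float32)),np.median(W[dark][:,2]))
    for nm,(a,b) in dict(blue=(100,125),orange=(5,16)).items():
        m=box&(hsv[...,0]>=a)&(hsv[...,0]<=b)&(hsv[...,1]>130)&(d>0)
        k,l,s,c=cv2.connectedComponentsWithStats(m.astype(np.uint8))
        for i in range(1,k):
            if s[i,4]>25:
                w=W[l==i]; print(nm,s[i],np.round(np.percentile(w,[3,50,97],axis=0)).tolist(),cv2.minAreaRect(w[:,:2].astype(np.float32)))
E
```

```text
top bench z 0.8899342011915223
base 5009 ((657.56005859375, -44.6982421875), (338.5372009277344, 281.00927734375), 9.490629196166992) 22.74370272322085
blue [322 121  14  13 134] [[794.0, -69.0, 240.0], [803.0, -55.0, 257.0], [816.0, -44.0, 260.0]] ((805.1652221679688, -54.63482666015625), (31.139997482299805, 23.355112075805664), 72.23446655273438)
blue [301 237  27  12 216] [[558.0, -48.0, 46.0], [569.0, -17.0, 67.0], [580.0, 15.0, 72.0]] ((570.485595703125, -16.424724578857422), (18.866975784301758, 67.78529357910156), 9.832700729370117)
orange [303 198   8  10  55] [[671.0, -6.0, 40.0], [677.0, 0.0, 66.0], [691.0, 9.0, 70.0]] ((682.77197265625, 1.7823781967163086), (25.259889602661133, 16.494953155517578), 9.580108642578125)
orange [281 234  11  49 260] [[473.0, 48.0, 19.0], [532.0, 58.0, 71.0], [586.0, 69.0, 86.0]] ((534.9579467773438, 61.362220764160156), (17.355411529541016, 129.23829650878906), 80.68555450439453)
orange [364 248   8   7  43] [[543.0, -169.0, 9.0], [549.0, -161.0, 29.0], [557.0, -153.0, 33.0]] ((550.219970703125, -160.92794799804688), (14.671544075012207, 17.221336364746094), 4.075549602508545)
side bench z -0.82923556700689
base 3857 ((685.7965698242188, -225.27786254882812), (338.9015197753906, 656.7982177734375), 9.118318557739258) 21.300468545439685
blue [ 271  120   63   48 1115] [[748.0, -536.0, 3.0], [781.0, -402.0, 25.0], [846.0, -327.0, 41.0]] ((797.6398315429688, -445.5680236816406), (243.76275634765625, 101.9244384765625), 89.56964111328125)
blue [210 140  13   8  76] [[795.0, -66.0, 255.0], [806.0, -54.0, 257.0], [817.0, -44.0, 259.0]] ((805.4085083007812, -55.572452545166016), (25.887889862060547, 24.686132431030273), 21.061153411865234)
orange [289 263  47  42 746] [[474.0, 54.0, 26.0], [526.0, 64.0, 58.0], [580.0, 73.0, 83.0]] ((529.1099243164062, 61.74459457397461), (9.154756546020508, 119.83038330078125), 80.94273376464844)
```

```bash
sleep 0
```

```text
(no output)
```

View pics/top_crop.png

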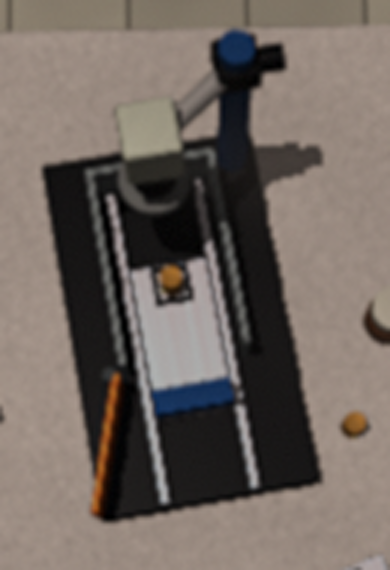

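View pics/side_crop.png

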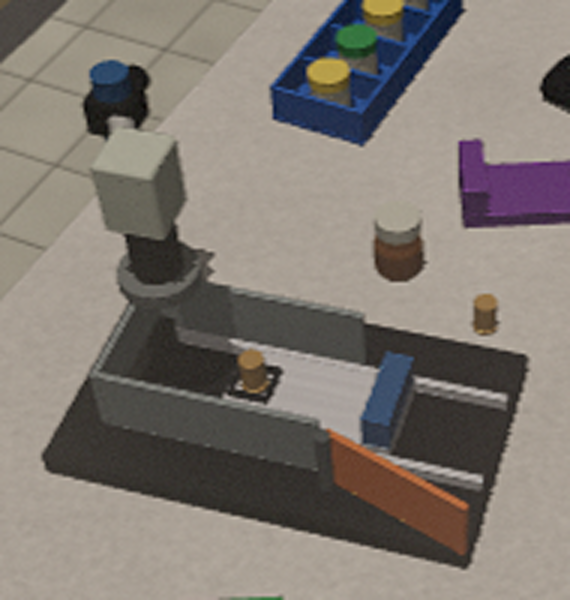

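The crops confirm the choice: the small blue-fronted carrier with the brass sleeve is on the stand rails, and the shield is open. Next I'll fit the stand pose and overlay it to check.

```bash
cat > fit.py <<'E'
from h import *
def S(o,yaw,p):
    c,s=np.cos(yaw),np.sin(yaw); p=np.atleast_2d(np.array(p,float))
    return np.c_[o[0]+c*p[:,0]-s*p[:,1], o[1]+s*p[:,0]+c*p[:,1], p[:,2]]
E
python3 - <<'E'
from fit import *
res=[]
for n in("top","side"):
    p=cv2.imread(f"pics/{n}0.png"); d=np.load(f"{n}0.npy"); W=cloud(n,d)
    hsv=cv2.cvtColor(p,cv2.COLOR_BGR2HSV)
    m=(W[...,2]>13)&(W[...,2]<300)&(abs(W[...,0]-640)<230)&(abs(W[...,1]+10)<150)&(d>0)
    k,l,s,c=cv2.connectedComponentsWithStats(m.astype(np.uint8)); i=1+np.argmax(s[1:,4])
    m=(l==i)&(W[...,2]<28)
    # pixel corners via silhouettes
    rect=cv2.minAreaRect(W[m][:,:2].astype(np.float32)); print(n,rect)
    # rails/carrier yaw
    b=(hsv[...,0]>=100)&(hsv[...,0]<=125)&(hsv[...,1]>110)&(abs(W[...,0]-570)<40)&(abs(W[...,1]+17)<60)&(d>0)
    w=W[b]; ft=w[w[:,2]>62]; print("blue",len(w),"top face",cv2.minAreaRect(ft[:,:2].astype(np.float32)) ,np.median(ft[:,2]))
    o=(hsv[...,0]>=3)&(hsv[...,0]<=16)&(hsv[...,1]>130)&(abs(W[...,0]-530)<75)&(abs(W[...,1]-62)<30)&(d>0)
    w=W[o]; 
    q=cv2.fitLine(w[:,:2].astype(np.float32),cv2.DIST_HUBER,0,.01,.01).ravel(); print("shield line",q, np.degrees(np.arctan2(q[1],q[0])), w[:,0].min(),w[:,0].max())
E
```

```text
top ((651.8124389648438, -4.0799102783203125), (340.4833984375, 200.41030883789062), 9.334455490112305)
blue 227 top face ((570.8494873046875, -16.572124481201172), (19.36690330505371, 68.1885757446289), 9.961402893066406) 67.90947145990526
shield line [ 9.8721153e-01 -1.5941598e-01  5.4145483e+02  5.4910763e+01] -9.172998 470.2985414720449 598.3815010723692
side ((650.8561401367188, -1.021148681640625), (341.4411315917969, 204.03431701660156), 9.559407234191895)
blue 96 top face ((571.8217163085938, -14.89193344116211), (20.052845001220703, 71.31219482421875), 9.886246681213379) 66.29916275283648
shield line [ 9.8657560e-01 -1.6330504e-01  5.2654547e+02  6.4003830e+01] -9.398785 470.6623563830934 587.934116238044
```

```bash
cat >> fit.py <<'E'
from scipy.spatial.transform import Rotation as R
O=(651.3,-2.7); YAW=np.radians(9.45)
def goal(p,extra=0):  # stand point -> world pos, tool rot: x down, y along stand +-y
    w=S(O,YAW,p)[0]
    a=YAW+extra; ey=np.array([-np.sin(a),np.cos(a),0]); ex=np.array([0,0,-1.])
    return w,ex,ey
def inc(p,extra=0,st=None):
    st=st or r.get_state(); Rc=R.from_rotvec(st["tcp_rot"]); w,ex,ey=goal(p,extra)
    best=None
    for s in(1,-1):
        M=np.c_[ex,s*ey,np.cross(ex,s*ey)]; rv=(Rc.inv()*R.from_matrix(M)).as_rotvec()
        if best is None or np.linalg.norm(rv)<np.linalg.norm(best): best=rv
    return np.round(np.r_[Rc.inv().apply(w-st["ee_pos"])/40,np.degrees(best)/5],2)
def stand(w):
    c,s=np.cos(YAW),np.sin(YAW); d=np.array(w)[:2]-O
    return np.round([c*d[0]+s*d[1],-s*d[0]+c*d[1],w[2]],1)
E
python3 - <<'E'
from fit import *
st=r.get_state(); print(R.from_rotvec(st["tcp_rot"]).as_matrix().round(3))
print(inc([-150,0,190]), goal([-150,0,190])[0]); print(inc([-125,0,40]))
# overlay
for n in("top","side"):
    p=cv2.imread(f"pics/{n}0.png")
    def ln(a,b,c):
        q=[tuple(int(round(t)) for t in pix(n,x)) for x in S(O,YAW,[a,b])]; cv2.line(p,q[0],q[1],c,1)
    B=[(-170,-100,22),(-170,100,22),(170,100,22),(170,-100,22)]
    for i in range(4): ln(B[i],B[(i+1)%4],(0,255,0))
    ln((-92,-35,67),(-92,35,67),(0,255,255)); ln((-92,-35,22),(-92,35,22),(0,255,255))
    a=1.897; ln((-52,62,82),(-52-122*np.sin(a),62-122*np.cos(a),82),(255,255,0))
    ln((-45,-55,80),(136,-55,80),(255,0,255));ln((-45,55,80),(136,55,80),(255,0,255))
    x,y=(250,110) if n=="top" else (180,120)
    cv2.imwrite(f"pics/{n}_ov.png",cv2.resize(p[y:y+195,x:x+190],None,fx=3,fy=3))
E
```

```text
[[-0.001  0.383 -0.924]
 [ 0.001 -0.924 -0.383]
 [-1.    -0.002  0.   ]]
[  1.03 -10.79 -11.36   2.61   0.     0.02] [503.33561142 -27.32802699 190.        ]
[  4.78 -10.64 -11.97   2.61   0.     0.02]
```

View pics/top_ov.png

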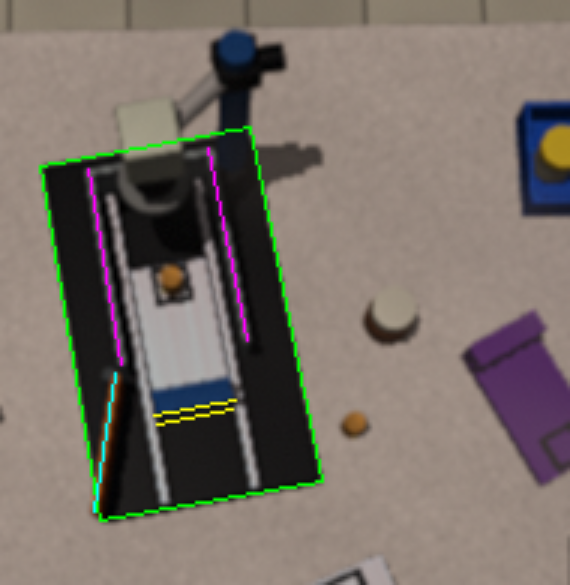

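View pics/side_ov.png

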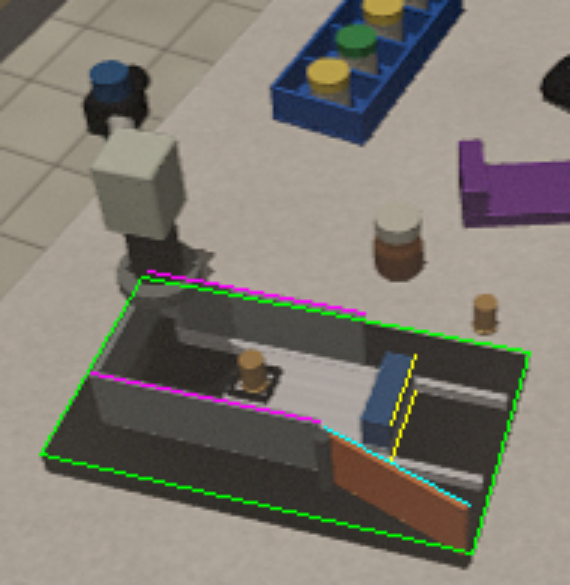

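The overlay fits both views. I'll move over the approach point with the fingers shut.

arm_command([
  [0,0,-1,-1.05,0.3,0,0],
  [0,0,-2,-2.1,0.6,0,0],
  [0,0,-3,-3.15,0.9,0,0],
  [0,0.1,-4,-4.2,1.2,0,0],
  [0,0.2,-4.7,-4.95,1.5,0,0],
  [0,0.3,-5.4,-5.7,1.8,0,0],
  [0,0.4,-6.1,-6.4,2.1,0,0],
  [0,0.5,-6.8,-7.15,2.4,0,0],
  [0,0.6,-7.5,-7.9,2.61,0,0],
  [0,0.7,-8.2,-8.6,2.61,0,0],
])

```text
time_s: 0.93
ee_pos: [417.5, -218.5, 208.8]
tcp_rot: [2.136, 0.175, -2.136]
ft_force: [1.4, 0.1, 0.0]
finger_gap: -0.1
```

```bash
python3 - <<'E'
from fit import *
st=r.get_state(); print(st["time_s"],st["ee_pos"],stand(st["ee_pos"]),st["ft_force"],st["finger_gap"])
print(inc([-150,0,190]))
E
```

```text
0.9333 [ 417.51343984 -218.4698628   208.81600038] [-266.  -174.5  208.8] [1.42112193 0.05869452 0.01550584] -0.10529571737758522
[ 0.47 -4.36 -2.9  -0.01  0.   -0.  ]
```

arm_command([
  [0,0,0,0,0,0,0],
  [0,0,0,0,0,0,0],
  [0,0,0,0,0,0,0],
])

```text
time_s: 1.18
ee_pos: [416.9, -220.8, 208.9]
tcp_rot: [2.134, 0.177, -2.136]
ft_force: [0.1, -0.8, 1.5]
finger_gap: -0.3
```

```bash
python3 - <<'E'
from fit import *
st=r.get_state(); print(st["time_s"],st["ee_pos"],stand(st["ee_pos"]))
print(inc([-150,0,190]))
E
```

```text
1.1833 [ 416.93208661 -220.81745617  208.86195614] [-267.  -176.7  208.9]
[ 0.47 -4.42 -2.93  0.    0.01 -0.  ]
```

arm_command([
  [0,0.1,-0.75,-0.5,0,0,0],
  [0,0.2,-1.5,-1,0,0,0],
  [0,0.3,-2.2,-1.45,0,0,0],
  [0,0.4,-2.9,-1.9,0,0,0],
  [0,0.47,-3.6,-2.4,0,0,0],
  [0,0.47,-4.42,-2.93,0,0,0],
  [0,0.47,-4.42,-2.93,0,0,0],
  [0,0.47,-4.42,-2.93,0,0,0],
  [0,0.47,-4.42,-2.93,0,0,0],
  [0,0.47,-4.42,-2.93,0,0,0],
])

```text
time_s: 2.02
ee_pos: [503.3, -29.4, 190.1]
tcp_rot: [2.136, 0.172, -2.138]
ft_force: [0.2, 0.0, 0.1]
finger_gap: -0.2
```

```bash
python3 - <<'E'
from fit import *
st=r.get_state(); print(st["time_s"],st["ee_pos"],stand(st["ee_pos"]))
print(inc([-130,0,42]))
E
```

```text
2.0167 [503.33983766 -29.38229284 190.06148212] [-150.3   -2.   190.1]
[ 3.7  -0.06 -0.51 -0.04  0.01 -0.01]
```

arm_command([
  [0,0.6,-0.06,-0.51,0,0,0],
  [0,1.2,-0.06,-0.51,0,0,0],
  [0,1.8,-0.06,-0.51,0,0,0],
  [0,2.4,-0.06,-0.51,0,0,0],
  [0,3.0,-0.06,-0.51,0,0,0],
  [0,3.4,-0.06,-0.51,0,0,0],
  [0,3.7,-0.06,-0.51,0,0,0],
  [0,3.7,-0.06,-0.51,0,0,0],
])

```text
time_s: 2.68
ee_pos: [521.7, -22.7, 40.2]
tcp_rot: [2.132, 0.174, -2.141]
ft_force: [-0.4, 0.4, 1.0]
finger_gap: 0.1
```

```bash
python3 - <<'E'
from fit import *
st=r.get_state(); print(st["time_s"],st["ee_pos"],stand(st["ee_pos"]),st["ft_force"])
print(inc([-110,0,42]),inc([-60,0,42]))
p,d=r.grab_frame("side"); cv2.imwrite("pics/s2.png",cv2.resize(p[150:330,180:380],None,fx=3,fy=3))
E
```

```text
2.6833 [521.72845668 -22.71971162  40.21722798] [-131.1    1.5   40.2] [-0.42181912  0.36733642  0.96694066]
[-0.05  0.04 -0.53 -0.02  0.05 -0.  ] [-0.05  0.03 -1.78 -0.02  0.05 -0.  ]
```

View pics/s2.png

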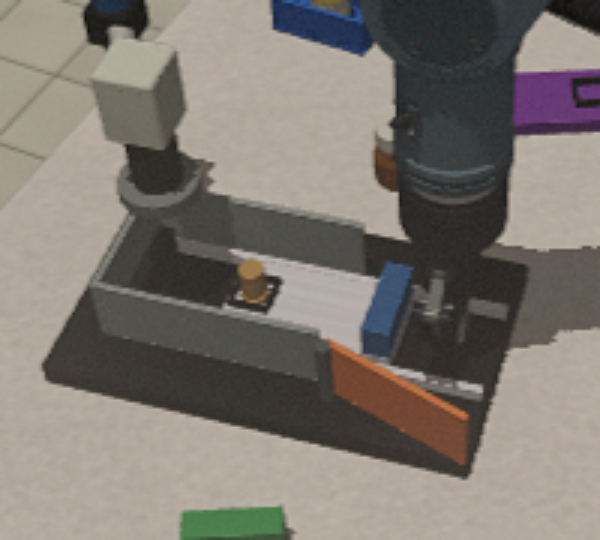

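The side view shows the shut fingers in front of the blue face at about (435,300), with the shield untouched. I'll push in small steps.

arm_command([
  [0,-0.04,0,-0.15,0,0,0],
  [0,-0.04,0,-0.3,0,0,0],
  [0,-0.04,0,-0.4,0,0,0],
  [0,-0.04,0,-0.48,0,0,0],
  [0,-0.04,0,-0.56,0,0,0],
  [0,-0.04,0,-0.64,0,0,0],
  [0,-0.04,0,-0.72,0,0,0],
  [0,-0.04,0,-0.8,0,0,0],
  [0,-0.04,0,-0.88,0,0,0],
  [0,-0.04,0,-0.96,0,0,0],
])

```text
time_s: 3.57
ee_pos: [558.5, -15.4, 43.3]
tcp_rot: [2.128, 0.175, -2.142]
ft_force: [-8.2, -1.0, 7.8]
finger_gap: 0.2
```

```bash
python3 - <<'E'
from fit import *
st=r.get_state(); print(st["time_s"],stand(st["ee_pos"]),st["ft_force"])
print(inc([-55,0,42]))
E
```

```text
3.5667 [-93.7   2.7  43.3] [-8.21992816 -0.98277912  7.83193113]
[ 0.03  0.07 -0.97 -0.    0.08 -0.  ]
```

arm_command([
  [0,0,0,-0.08,0,0,0],
  [0,0,0,-0.16,0,0,0],
  [0,0,0.02,-0.24,0,0,0],
  [0,0,0.02,-0.32,0,0,0],
  [0,0,0.03,-0.4,0,0,0],
  [0,0,0.03,-0.48,0,0,0],
  [0,0,0.03,-0.56,0,0,0],
  [0,0,0.03,-0.64,0,0,0],
  [0,0,0.03,-0.72,0,0,0],
  [0,0,0.03,-0.8,0,0,0],
])

```text
time_s: 4.4
ee_pos: [590.6, -11.2, 43.3]
tcp_rot: [2.129, 0.176, -2.141]
ft_force: [-6.3, -1.4, 5.1]
finger_gap: 0.2
```

```bash
python3 - <<'E'
from fit import *
st=r.get_state(); print(st["time_s"],stand(st["ee_pos"]),st["ft_force"])
print(inc([-42,0,42]))
p,d=r.grab_frame("side"); cv2.imwrite("pics/s3.png",cv2.resize(p[150:330,180:380],None,fx=3,fy=3))
E
```

```text
4.4 [-61.3   1.6  43.3] [-6.30809351 -1.38112899  5.05656662]
[ 0.03  0.04 -0.48 -0.    0.07 -0.  ]
```

View pics/s3.png

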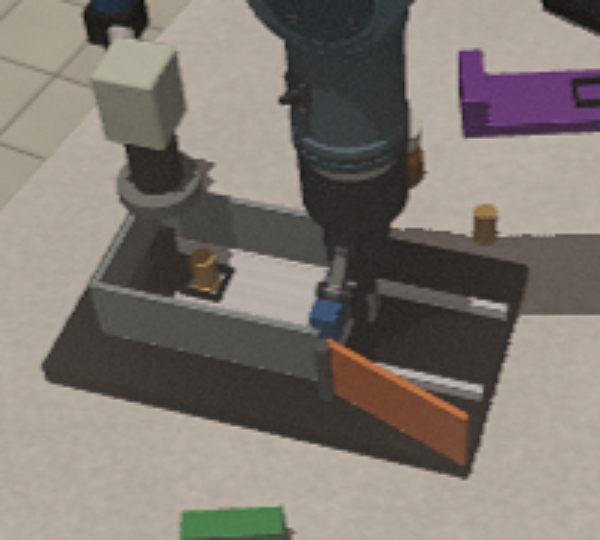

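The carrier is moving in, with the sleeve upright at (205,270).

arm_command([
  [0,0,0,-0.08,0,0,0],
  [0,0,0,-0.16,0,0,0],
  [0,0,0,-0.24,0,0,0],
  [0,0,0,-0.3,0,0,0],
  [0,0,0,-0.34,0,0,0],
  [0,0,0,-0.37,0,0,0],
  [0,0,0,-0.4,0,0,0],
  [0,0,0,-0.42,0,0,0],
  [0,0,0,-0.44,0,0,0],
])

```text
time_s: 5.2
ee_pos: [610.5, -7.7, 43.7]
tcp_rot: [2.135, 0.177, -2.135]
ft_force: [-1.8, -0.2, -1.3]
finger_gap: -0.0
```

```bash
python3 - <<'E'
from fit import *
st=r.get_state(); print(st["time_s"],stand(st["ee_pos"]),st["ft_force"])
E
```

```text
5.2 [-41.    1.7  43.7] [-1.82282901 -0.18057591 -1.29458831]
```

arm_command([
  [0,0,0,-0.02,0,0,0],
  [0,0,0,-0.04,0,0,0],
  [0,0,0,-0.05,0,0,0],
  [0,0,0,-0.05,0,0,0],
])

```text
time_s: 5.53
ee_pos: [610.9, -7.8, 43.7]
tcp_rot: [2.131, 0.176, -2.139]
ft_force: [-6.2, -1.4, 3.1]
finger_gap: -0.3
```

arm_command([
  [0,0,0,-0.03,0,0,0],
  [0,0,0,-0.06,0,0,0],
  [0,0,0,-0.08,0,0,0],
  [0,0,0,-0.08,0,0,0],
])

```text
time_s: 5.87
ee_pos: [610.8, -7.8, 43.7]
tcp_rot: [2.124, 0.175, -2.146]
ft_force: [-17.4, -2.4, 14.7]
finger_gap: -0.2
```

The force rises to 17 N with no further motion at stand x = -41 (front at -30), so the carrier is home. I'll back off and rise.

arm_command([
  [0,0,0,0.1,0,0,0],
  [0,0,0,0.25,0,0,0],
  [0,0,0,0.5,0,0,0],
  [0,0,0,0.9,0,0,0],
  [0,-0.5,0,1.3,0,0,0],
  [0,-1.3,0,1.7,0,0,0],
  [0,-2.1,0,2,0,0,0],
  [0,-2.9,0,2,0,0,0],
  [0,-2.9,0,2,0,0,0],
])

```text
time_s: 6.62
ee_pos: [541.2, -20.0, 166.3]
tcp_rot: [2.148, 0.175, -2.122]
ft_force: [2.4, 0.1, 0.9]
finger_gap: -0.1
```

```bash
python3 - <<'E'
from fit import *
st=r.get_state(); print(st["time_s"],stand(st["ee_pos"]),st["ft_force"])
for n in("side","top"):
    p,d=r.grab_frame(n); W=cloud(n,d); np.save(n+"4.npy",d); cv2.imwrite(f"pics/{n}4f.png",p)
    x,y=(250,130) if n=="top" else (180,150)
    cv2.imwrite(f"pics/{n}4.png",cv2.resize(p[y:y+180,x:x+200],None,fx=3,fy=3))
    hsv=cv2.cvtColor(p,cv2.COLOR_BGR2HSV)
    b=(hsv[...,0]>=100)&(hsv[...,0]<=125)&(hsv[...,1]>110)&(abs(W[...,0]-620)<60)&(abs(W[...,1]+7)<60)&(W[...,2]>62)&(W[...,2]<75)
    w=W[b]; q=cv2.minAreaRect(w[:,:2].astype(np.float32)); print(n,len(w),q,stand([*q[0],0]))
a=1.897
import itertools
for aa in(a,1.5,1.0,.5,0): 
    h=np.array([-52,62]);u=np.array([-np.sin(aa),-np.cos(aa)]);nrm=np.array([-np.cos(aa),np.sin(aa)])
    print(aa,h+85*u+nrm*(3+11))
E
```

```text
6.6167 [-111.4    1.   166.3] [2.37012564 0.05241645 0.9210952 ]
side 185 ((631.8750610351562, -4.7137603759765625), (20.189163208007812, 70.1153793334961), 9.489517211914062) [-19.5   1.2   0. ]
top 0 ((0.0, 0.0), (0.0, 0.0), 0.0) [-642.   109.6    0. ]
1.897 [-128.03129519  102.49990312]
1.5 [-137.77739468   69.95226767]
1.0 [-131.08926599   27.85489779]
0.5 [-105.03732665   -5.88256022]
0 [-66. -23.]
```

View pics/side4.png

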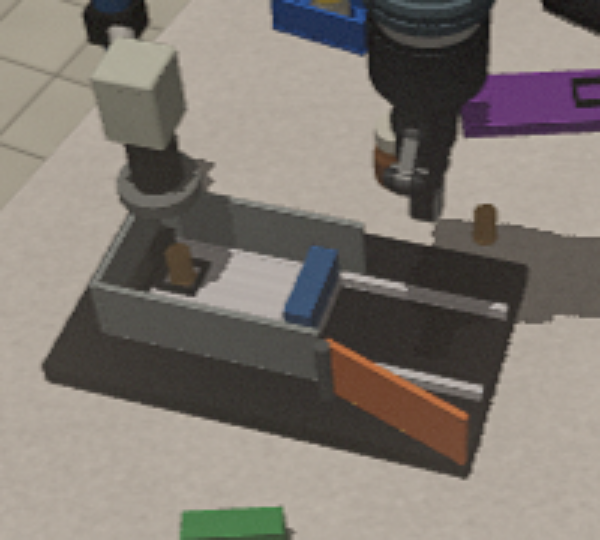

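View pics/top4.png

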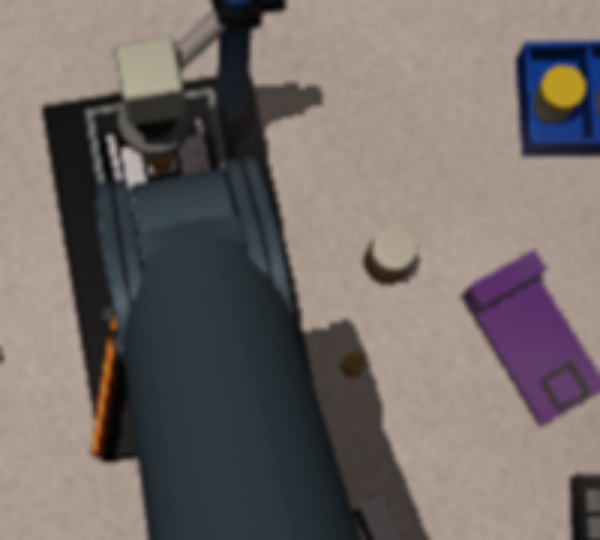

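The carrier front measures stand x = -30.5 (home is -30) and the sleeve stands upright in its nest. The shield is still open. I'll go over to its left face.

```bash
python3 - <<'E'
from fit import *
print(inc([-128,140,160]),inc([-128,140,62]))
E
```

```text
[ 0.04 -3.46  0.36  0.   -0.07 -0.01] [ 2.49 -3.47  0.37  0.   -0.07 -0.01]
```

arm_command([
  [0,0,-0.6,0.36,0,0,0],
  [0,0,-1.4,0.36,0,0,0],
  [0,0,-2.2,0.36,0,0,0],
  [0,0,-3.0,0.36,0,0,0],
  [0,0,-3.46,0.36,0,0,0],
  [0,0,-3.46,0.36,0,0,0],
  [0,0.6,-3.46,0.36,0,0,0],
  [0,1.4,-3.46,0.36,0,0,0],
  [0,2.2,-3.46,0.36,0,0,0],
  [0,2.5,-3.46,0.36,0,0,0],
])

```text
time_s: 7.55
ee_pos: [497.3, 112.6, 55.6]
tcp_rot: [2.129, 0.175, -2.141]
ft_force: [-0.3, -0.0, 0.9]
finger_gap: 0.2
```

arm_command([
  [0,0,0,0,0,0,0],
  [0,0,0,0,0,0,0],
])

```text
time_s: 7.72
ee_pos: [499.8, 113.8, 59.6]
tcp_rot: [2.134, 0.176, -2.137]
ft_force: [-0.3, 0.0, 0.4]
finger_gap: -0.2
```

```bash
python3 - <<'E'
from fit import *
st=r.get_state(); print(st["time_s"],stand(st["ee_pos"]),st["ft_force"])
for a in np.arange(1.9,-.01,-.1):
    u=np.array([-np.sin(a),-np.cos(a)]);nrm=np.array([-np.cos(a),np.sin(a)])
    # support distance of 29(y) x 22(x) rectangle
    h=abs(nrm[0])*11+abs(nrm[1])*14.5
    p=np.array([-52,62])+85*u+nrm*(3+h); print(round(a,2),p.round(1),inc([*p,61])[:3])
p,d=r.grab_frame("side"); cv2.imwrite("pics/s5.png",cv2.resize(p[150:350,180:380],None,fx=3,fy=3))
E
```

```text
7.7167 [-130.3  139.8   59.6] [-0.28843225  0.048723    0.41629171]
1.9 [-125.9  108.7] [-0.04  0.78 -0.11]
1.8 [-130.3  100.4] [-0.04  0.98 -0.  ]
1.7 [-133.9   91.6] [-0.03  1.2   0.09]
1.6 [-136.4   82.3] [-0.03  1.44  0.15]
1.5 [-138.1   74.2] [-0.03  1.64  0.19]
1.4 [-139.    66.4] [-0.03  1.83  0.22]
1.3 [-139.2   58.5] [-0.03  2.03  0.22]
1.2 [-138.7   50.3] [-0.03  2.24  0.21]
1.1 [-137.2   42.1] [-0.03  2.44  0.17]
1.0 [-134.9   33.9] [-0.03  2.65  0.12]
0.9 [-131.8   25.8] [-0.03  2.85  0.04]
0.8 [-127.7   17.9] [-0.03  3.05 -0.07]
0.7 [-122.6   10.4] [-0.03  3.24 -0.19]
0.6 [-116.7    3.3] [-0.04  3.41 -0.34]
0.5 [-110.    -3.2] [-0.04  3.57 -0.51]
0.4 [-102.4   -9. ] [-0.04  3.72 -0.7 ]
0.3 [-94.1 -13.9] [-0.04  3.84 -0.91]
0.2 [-85.2 -18. ] [-0.04  3.94 -1.13]
0.1 [-75.8 -21. ] [-0.04  4.02 -1.36]
-0.0 [-66. -23.] [-0.04  4.07 -1.61]
```

View pics/s5.png

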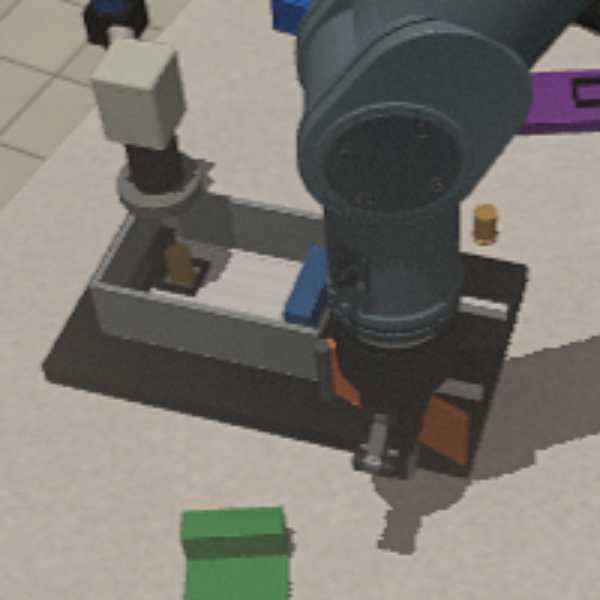

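The tip is left of the shield at (375,455), well clear of the green look-alike. I'll push along the arc.

arm_command([
  [0,0,0.3,0,0,0,0],
  [0,0,0.6,-0.05,0,0,0],
  [0,0,0.8,-0.05,0,0,0],
  [0,0,1.0,0,0,0,0],
  [0,0,1.2,0.09,0,0,0],
  [0,0,1.44,0.15,0,0,0],
  [0,0,1.64,0.19,0,0,0],
  [0,0,1.83,0.22,0,0,0],
  [0,0,2.03,0.22,0,0,0],
  [0,0,2.24,0.21,0,0,0],
])

```text
time_s: 8.6
ee_pos: [505.9, 24.0, 59.7]
tcp_rot: [2.134, 0.178, -2.136]
ft_force: [1.2, 3.2, -0.2]
finger_gap: 0.1
```

```bash
cat > arc.py <<'E'
from fit import *
import sys
st=r.get_state(); print(st["time_s"],stand(st["ee_pos"]),st["ft_force"])
for a in np.arange(1.1,-.01,-.1):
    u=np.array([-np.sin(a),-np.cos(a)]);nrm=np.array([-np.cos(a),np.sin(a)])
    h=abs(nrm[0])*11+abs(nrm[1])*14.5
    p=np.array([-52,62])+85*u+nrm*(3+h); print(round(a,2),p.round(1),inc([*p,61],st=st)[:3])
p,d=r.grab_frame("side"); cv2.imwrite(sys.argv[1],cv2.resize(p[150:350,180:380],None,fx=3,fy=3))
E
python3 arc.py pics/s6.png
```

```text
8.6 [-139.    50.2   59.7] [ 1.15563704  3.21256172 -0.2343481 ]
1.1 [-137.2   42.1] [-0.03  0.2  -0.04]
1.0 [-134.9   33.9] [-0.03  0.41 -0.1 ]
0.9 [-131.8   25.8] [-0.03  0.61 -0.18]
0.8 [-127.7   17.9] [-0.03  0.81 -0.28]
0.7 [-122.6   10.4] [-0.03  1.   -0.41]
0.6 [-116.7    3.3] [-0.03  1.17 -0.56]
0.5 [-110.    -3.2] [-0.03  1.33 -0.73]
0.4 [-102.4   -9. ] [-0.03  1.48 -0.91]
0.3 [-94.1 -13.9] [-0.04  1.6  -1.12]
0.2 [-85.2 -18. ] [-0.04  1.7  -1.34]
0.1 [-75.8 -21. ] [-0.04  1.78 -1.58]
-0.0 [-66. -23.] [-0.04  1.83 -1.82]
```

View pics/s6.png

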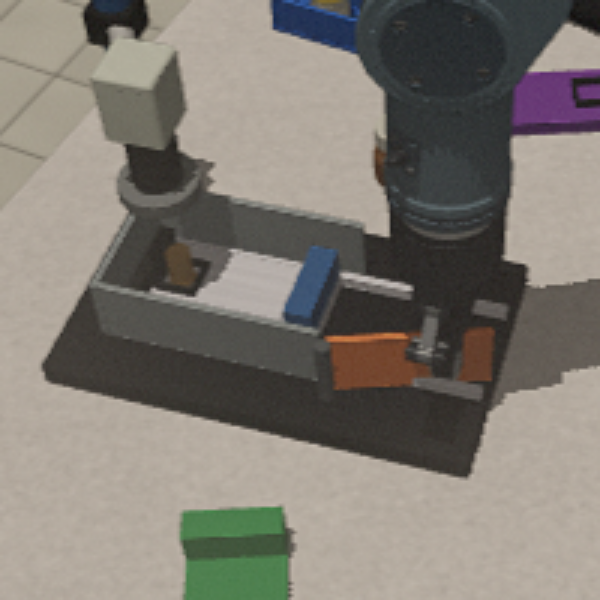

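The shield is swinging with the tip at (430,345). I'll carry on.

arm_command([
  [0,0,0.2,-0.04,0,0,0],
  [0,0,0.41,-0.1,0,0,0],
  [0,0,0.61,-0.18,0,0,0],
  [0,0,0.81,-0.28,0,0,0],
  [0,0,1.0,-0.41,0,0,0],
  [0,0,1.17,-0.56,0,0,0],
  [0,0,1.33,-0.73,0,0,0],
  [0,0,1.48,-0.91,0,0,0],
  [0,0,1.6,-1.12,0,0,0],
  [0,0,1.7,-1.3,0,0,0],
])

```text
time_s: 9.48
ee_pos: [569.3, -34.9, 59.6]
tcp_rot: [2.134, 0.176, -2.136]
ft_force: [-2.5, 2.3, -0.9]
finger_gap: 0.3
```

```bash
python3 arc.py pics/s7.png|(head -1;tail -3)
```

```text
9.4833 [-86.2 -18.3  59.6] [-2.48337584  2.3231138  -0.85234648]
```

View pics/s7.png

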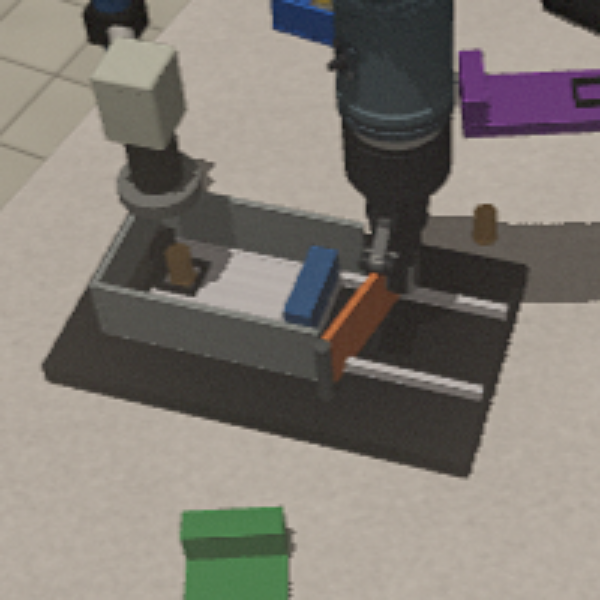

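arm_command([
  [0,0,0.04,-0.1,0,0,0],
  [0,0,0.07,-0.2,0,0,0],
  [0,0,0.09,-0.3,0,0,0],
  [0,0,0.11,-0.37,0,0,0],
  [0,0,0.12,-0.42,0,0,0],
  [0,0,0.13,-0.46,0,0,0],
  [0,0,0.13,-0.49,0,0,0],
  [0,0,0.13,-0.49,0,0,0],
])

```text
time_s: 10.2
ee_pos: [589.4, -36.2, 59.9]
tcp_rot: [2.136, 0.176, -2.134]
ft_force: [-0.4, 0.5, 0.3]
finger_gap: 0.3
```

arm_command([
  [0,0,0,-0.02,0,0,0],
  [0,0,0,-0.04,0,0,0],
  [0,0,0,-0.05,0,0,0],
  [0,0,0,-0.05,0,0,0],
])

```text
time_s: 10.53
ee_pos: [590.2, -36.2, 59.8]
tcp_rot: [2.134, 0.176, -2.137]
ft_force: [-4.0, -0.1, 3.3]
finger_gap: 0.2
```

```bash
python3 arc.py pics/s8.png|sed -n 1p
```

```text
10.5333 [-65.7 -23.   59.8] [-3.96045524 -0.05081662  3.25053311]
```

View pics/s8.png

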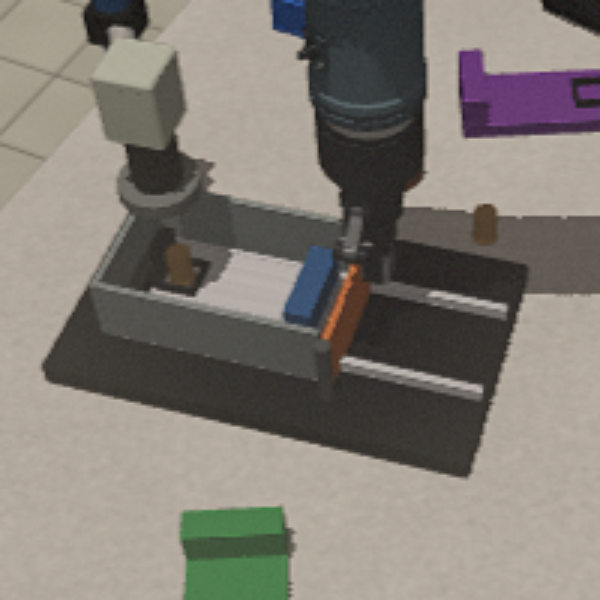

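arm_command([
  [0,0,0,-0.03,0,0,0],
  [0,0,0,-0.05,0,0,0],
  [0,0,0,-0.08,0,0,0],
  [0,0,0,-0.08,0,0,0],
])

```text
time_s: 10.92
ee_pos: [590.3, -36.2, 59.4]
tcp_rot: [2.127, 0.175, -2.144]
ft_force: [-13.8, -2.4, 10.7]
finger_gap: 0.1
```

The shield is against its stop (14 N, no motion, at the expected x). I'll retreat straight back, then up.

arm_command([
  [0,0,0,0.1,0,0,0],
  [0,0,0,0.25,0,0,0],
  [0,0,0,0.5,0,0,0],
  [0,0,0,0.9,0,0,0],
  [0,-0.5,0,1.3,0,0,0],
  [0,-1.3,0,1.7,0,0,0],
  [0,-2.1,1,2,0,0,0],
  [0,-2.9,2,2,0,0,0],
  [0,-3.2,3,2,0,0,0],
  [0,-3.2,4,2,0,0,0],
])

```text
time_s: 11.75
ee_pos: [541.3, -191.2, 189.5]
tcp_rot: [2.141, 0.176, -2.125]
ft_force: [0.8, -0.1, 0.6]
finger_gap: 0.3
```

arm_command([
  [0,0,0.8,0,0,0,0],
  [0,0,1.6,0,0,0,0],
  [0,0,2.4,0,0,0,0],
  [0,0,3.2,0,0,0,0],
  [0,0,4,0,0,0,0],
  [0,0,4,0,0,0,0],
  [0,0,4,0,0,0,0],
])

```text
time_s: 12.33
ee_pos: [564.9, -350.4, 185.3]
tcp_rot: [2.138, 0.171, -2.136]
ft_force: [0.8, 0.5, -1.1]
finger_gap: 0.3
```

```bash
python3 - <<'E'
from fit import *
st=r.get_state(); print(st["time_s"],stand(st["ee_pos"]),st["ft_force"])
for n in("side","top"):
    p,d=r.grab_frame(n); W=cloud(n,d)
    cv2.imwrite(f"pics/{n}9.png",p)
    x,y=(240,130) if n=="top" else (180,150)
    cv2.imwrite(f"pics/{n}9c.png",cv2.resize(p[y:y+180,x:x+200],None,fx=3,fy=3))
    hsv=cv2.cvtColor(p,cv2.COLOR_BGR2HSV)
    b=(hsv[...,0]>=100)&(hsv[...,0]<=125)&(hsv[...,1]>110)&(abs(W[...,0]-630)<40)&(abs(W[...,1]+7)<60)&(W[...,2]>62)&(W[...,2]<75)
    w=W[b]; q=cv2.minAreaRect(w[:,:2].astype(np.float32)); print(n,len(w),q,stand([*q[0],0]))
    o=(hsv[...,0]>=3)&(hsv[...,0]<=16)&(hsv[...,1]>130)&(abs(W[...,0]-600)<60)&(abs(W[...,1]+10)<75)&(d>0)&(W[...,2]>35)
    w=W[o]; w=np.array([stand(t) for t in w])
    w=w[abs(w[:,0]+52)<25]
    q=cv2.fitLine(w[:,:2].astype(np.float32),cv2.DIST_HUBER,0,.01,.01).ravel(); print("shield",len(w),q,w[:,1].min(),w[:,1].max())
E
```

```text
12.3333 [-142.3 -328.8  185.3] [ 0.78609655  0.53150463 -1.06113586]
side 160 ((632.2545166015625, -5.802082061767578), (20.724323272705078, 69.6708755493164), 8.086562156677246) [-19.3   0.1   0. ]
shield 182 [ 1.0475996e-02 -9.9994510e-01 -5.3703812e+01  6.8415561e+00] -58.8 60.2
top 186 ((631.50830078125, -7.576831817626953), (20.248807907104492, 68.49574279785156), 9.627054214477539) [-20.3  -1.6   0. ]
shield 269 [ 2.4400488e-03 -9.9999702e-01 -5.4150002e+01  1.0980000e+01] -59.4 62.8
```

View pics/side9.png

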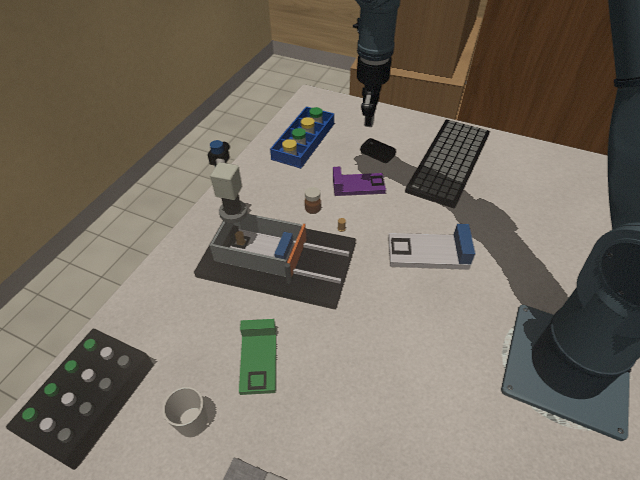

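View pics/top9c.png

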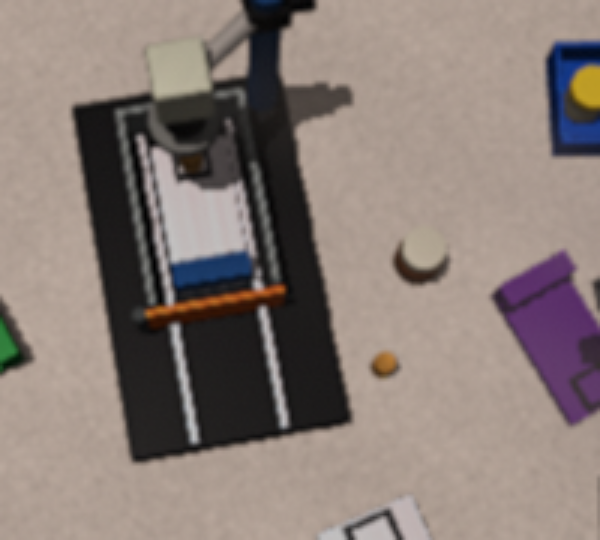

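View pics/side9c.png

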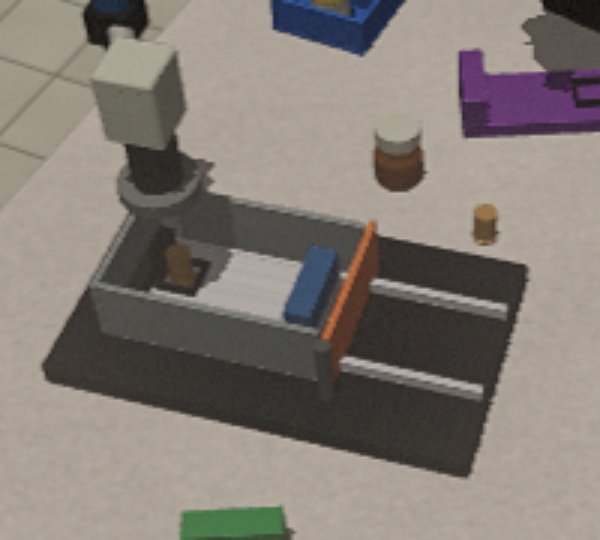

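The shield lies across the doorway, the carrier is home, the sleeve is upright and the arm is clear.

```bash
python3 -c "
from cell import r
print(r.job_done())"
```

```text
the job is handed in; nothing more can be done
None
```

I pushed the blue-fronted carrier home along its rails, then swung the orange shield shut with the closed fingertips, and handed the job in at about 12.4 s. No verdict was reported.

- **Carrier:** it came up solid against the end stop at 17 N with no further motion. In the final pictures its front face measures stand x ≈ -30.3 mm (side) and -31.3 mm (top). Home is -30 mm, so both are within the 2 mm calibration.
- **Shield:** it came up against its stop at 14 N with no further motion. The fitted angle in both pictures is within about 0.01 rad of shut.
- **Everything else:** the brass sleeve is upright in its nest. By eye, the jar, spare sleeve, look-alikes and other items in view stand where they were. I did not re-check the brush, which lies outside the final pictures I viewed. The arm finished well clear of everything.

No check failed. The fingertips rose about 3 mm against the carrier face during the push and felt an upward force. That means they pressed the carrier down rather than lifting it.

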